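Clamp the tenoned post in the spring vise

TASK

Stand the post with the square tenon on its top upright in the spring vise, so that its tenon can be pared: use the post itself to push the sprung jaw back, lower the post fully down onto the vise's bed between jaw and low fence, and let go so that the spring pinches it squarely against the fence, about in the middle of the jaw. Take the tenoned post, not one of the similar posts beside it.

Things in the scene. Friction and masses are not known exactly. Their poses are not given: they have to be found in the camera images.
- tenon_post: Post to clamp: pale wood, upright on the bench, section 42 x 42 mm, body 90 mm tall, plus a square tenon 24 x 24 x 20 mm centred on top; 0.1 to 0.2 kg. Origin: centre of underside, z up the post, x, y square to its sides. Three like posts stand around it in any order, about 150 mm apart: plain flat top, slot across the top, half the top cut away in a step.
- spring_vise: Grey vise fixed to the bench. Origin: at bench height under the clamped post's centre; z up, y = way the jaw opens. Bed top z = 12 mm, 100 mm wide in x. Fixed low fence on the -y side: clamping face y = -21, back y = -39, 70 wide, top z = 30 mm. Spring barrel behind the jaw: y = 65 to 150, top z = 60 mm. The x sides of the gap are open, for fingers.
- jaw_top (a point): Middle of the upper edge of the jaw's clamping face; in the vise's frame x = 0, z = 85 mm, y = -3 mm when closed, moving to +y. The jaw is an upright aluminium plate 60 wide in x, 16 thick, from z = 14 to 85 mm, parallel to the fence. It is 55 mm taller than the fence, so a post held just above the fence can push it back by its face.
- jaw (a joint): Opening of the sprung jaw in m: 0 closed (18 mm gap to the fence), 0.024 with the 42 mm post clamped, stop at 0.048 (66 mm gap). The spring closes it with about 4 N at 0, 6 N at 0.024, 7.5 N at 0.048; it does not stay open by itself.

How it is judged (in metres and radians):
At the end, for the whole second after the job is handed in: The tenoned post stands upright (10 degrees), tenon up, down on the bed (6 mm), pinched between jaw and fence (jaw opening 18 to 30 mm, post within 10 mm of its place in y), any side square to the jaw (10 degrees), within 20 mm of the jaw's middle in x, at rest (value of joint jaw between 0.018 and 0.03 m and z of tenon_post in the frame of spring_vise between 0.006 and 0.018 m and x of tenon_post in the frame of spring_vise between -0.02 and 0.02 m and y of tenon_post in the frame of spring_vise between -0.01 and 0.01 m and angle between tenon_post's own z axis and vertical below 0.17 rad and (angle between the x axis of tenon_post and the x axis of spring_vise, either way round below 0.17 rad or angle between the x axis of tenon_post and the y axis of spring_vise, either way round below 0.17 rad) and linear speed of tenon_post below 0.02 m/s); the robot touches nothing.
It also fails if it takes over 38 s, if anything falls off the work surface, if the arm or the gripper's body presses on something with over 40 N, if the wrist force passes 120 N, or if a joint passes its speed limit or range.

ROBOT

A 6-joint arm with a two-finger parallel gripper is mounted at the origin on the work surface. World frame = base frame: x ahead of the robot, y to its left, z up, the work surface at z = 0. Lengths are in mm, angles in rad, forces in N, time in s.
With the tool pointing down it reaches from about 275 to 825 mm from the base axis. Payload 5.2 kg.
Tool frame: the origin (TCP) lies at the very end of the fingers, on their centre line; the grasp point (between the pads) lies 19 mm behind it; z points along the fingers, y is the direction in which the jaws open and shut (so a half turn about z gives the same grasp; the last joint's range is limited). The gripper opens to 93 mm and grips with 3 to 60 N. Pads are 15 mm wide; open, the fingers measure 128 mm over their backs; the gripper's body (75 mm by 188 mm) begins 65 mm behind the grasp point.
Start: joints at [-1.35, 0.259, 1.535, -0, 1.348, -0.203], TCP at [226.196, -501.339, 218.653] pointing down, gripper open.
Joint ranges: [-3.14, 3.14], [-0.91, 2.08], [0.19, 2.58], [-1.22, 4.36], [0.22, 2.71], [-3.12, 3.12]. Speed limits (rad/s): [2.57, 2.57, 3.14, 3.14, 3.14, 3.14].

INTERFACE

Orientations are given as [roll, pitch, yaw] about the fixed x, y, z axes, in that order (R = Rz(yaw) Ry(pitch) Rx(roll)).
In Python, from bench import robot gives the robot as it stands. The module is installed in compiled form; this text tells all that it offers. Calls block until the motion is done:
- robot.move_ptp(position, orientation): joint-space move of the TCP to a pose.
- robot.move_linear(position, ori=None, speed=150, f_stop=None): straight line of the TCP; ori=None keeps the orientation; speed is the mean speed in mm/s. With f_stop (N) it stops when the force on the tool has changed by that much, and returns True; else False.
- robot.move_j(angles): joint-space move.
- robot.move_gripper(opening): opening from 0.0 (shut) to 1.0 (fully open); the grip force is fixed at half the most; returns when the fingers have stopped.
- robot.sleep(seconds).
- robot.inverse_kinematics(position, orientation): joint angles nearest the present ones, or None.
- robot.get_image(name): name is "scene" or "side" or "wrist"; returns a dict with "img" (420x560x3 uint8, blue, green, red), "fovy" (degrees; the focal length in pixels is half the picture's height over the tangent of half this angle, whatever the lens; pixels are square), "cx", "cy" (the principal point, pixels), "k1" (the pictures are not rectified: a ray, as slopes to the right and down, at radius r is drawn at 1 + k1 r^2 times it, then the intrinsics apply), "eye" and "orientation" of the camera in the world. Camera axes: x right, y down, z forward; pixel columns grow to the right and rows downward; lengths in mm; the calibration is good to about 2 mm. A picture is of the moment at which its call begins. There is no depth.
A pose or a line that the arm cannot do raises robot.MotionError and nothing moves.
- robot.hand_in(): hands the job in, once; it reports no verdict.
Readings, each from a call of its own:
- robot.current_t(): time.
- robot.current_qpos(): joint angles.
- robot.current_joint_vel(): joint speeds.
- robot.current_joint_efforts(): joint torques, N m.
- robot.current_tcp_pos(): TCP position.
- robot.current_eef_rot(): TCP orientation.
- robot.current_contact_force(): force on the tool from outside, world axes, zero at the start.
- robot.current_ft_torque(): the same for the moment, N m.
- robot.current_gripper_width(): opening from 0.0 (shut) to 1.0 (fully open).
Only numpy, scipy, OpenCV 4.12 (cv2) and the standard library are available. Lean on these libraries where they do the work, as an engineer would, in place of code of your own. Each camera call takes 0.05 s, during which the arm holds its last target.

## Working session

There is one attempt and no reset: what is moved stays moved. The work goes in short steps, each a Python script; the robot and the scene stay as the last script left them, time stands still between calls to the robot, and variables do not carry over. Pictures are saved under pics/ and viewed, and the job is handed in when it is done.

```bash
mkdir -p pics; cat > h.py <<'E'
import numpy as np, cv2, pickle
from scipy.spatial.transform import Rotation as R
from bench import robot
def snap(n,f):
    d=robot.get_image(n); cv2.imwrite(f'pics/{f}.png',d['img']); pickle.dump(d,open(f'pics/{f}.pkl','wb')); return d
def load(f): return pickle.load(open(f'pics/{f}.pkl','rb'))
def K(d):
    f=d['img'].shape[0]/2/np.tan(np.radians(d['fovy'])/2)
    return np.array([[f,0,d['cx']],[0,f,d['cy']],[0,0,1]])
def rot(d):
    o=np.array(d['orientation'],float)
    return R.from_euler('xyz',o).as_matrix() if o.shape==(3,) else o
def ray(d,uv):
    p=cv2.undistortPoints(np.array(uv,float).reshape(-1,1,2),K(d),np.array([d['k1'],0,0,0,0.]))[:,0]
    return np.c_[p,np.ones(len(p))]@rot(d).T
def onz(d,uv,z):
    r=ray(d,uv); e=np.array(d['eye']); return e+r*((z-e[2])/r[:,2])[:,None]
def proj(d,P):
    M=rot(d).T; return cv2.projectPoints(np.array(P,float).reshape(-1,1,3),cv2.Rodrigues(M)[0],-M@np.array(d['eye']),K(d),np.array([d['k1'],0,0,0,0.]))[0][:,0]
E
python3 - <<'E'
from h import *
for n in ['scene','side','wrist']:
    d=snap(n,n+'0'); print(n,{k:d[k] for k in d if k!='img'})
print(robot.current_t(),robot.current_eef_rot(),robot.current_gripper_width())
E
```

```text
scene {'fovy': 57.67704558807269, 'cx': 286.91999861461863, 'cy': 205.8056745773207, 'k1': -0.06390856601350696, 'eye': array([ 855.02334531, -539.11300302,  487.20349518]), 'orientation': array([-2.17066953e+00, -9.80580932e-04,  6.50781965e-01])}
side {'fovy': 51.42374026276191, 'cx': 282.5474511919576, 'cy': 214.99753503736994, 'k1': -0.04067952977518977, 'eye': array([459.60069914, 457.81553231, 566.66405255]), 'orientation': array([-2.31529575, -0.00952713, -3.05552338])}
wrist {'fovy': 61.95361189809656, 'cx': 279.58725740949524, 'cy': 203.5532817884885, 'k1': -0.07277908281004165, 'eye': array([ 287.10596978, -473.94733727,  384.17980702]), 'orientation': array([ 2.89587102e+00,  2.51414396e-04, -1.14744593e+00])}
0.15 [-3.14024648e+00 -2.66377895e-04  4.23808808e-01] 0.9981128366585409
```

View pics/scene0.png

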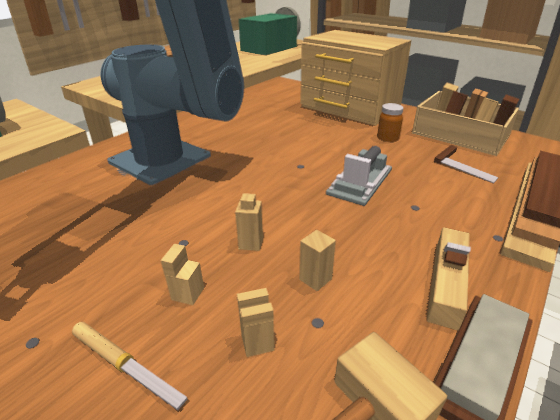

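View pics/side0.png

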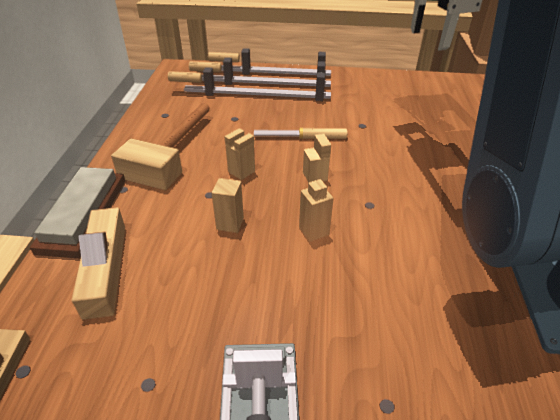

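View pics/wrist0.png

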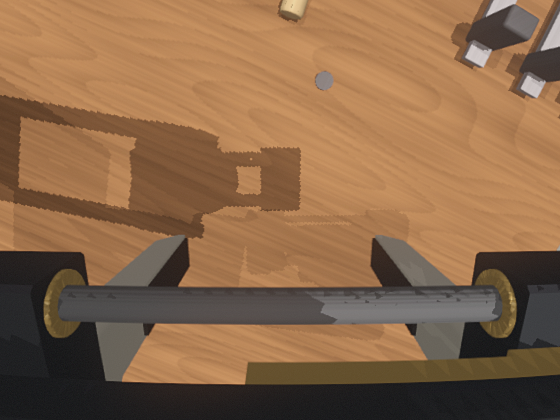

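The tenoned post is at about (250,222) in scene and (316,210) in side. The vise is at about (362,175) in scene and is partly cut off at the bottom of side.

```bash
python3 - <<'E'
import cv2,numpy as np
def crop(f,x,y,w,h,s):
    i=cv2.imread(f'pics/{f}.png')[y:y+h,x:x+w]; i=cv2.resize(i,None,fx=s,fy=s,interpolation=cv2.INTER_CUBIC)
    for k in range(0,w,10): cv2.line(i,(k*s,0),(k*s,6),(0,0,255),1); (k%20==0) and cv2.putText(i,str(x+k),(k*s,18),0,.4,(0,0,255))
    for k in range(0,h,10): cv2.line(i,(0,k*s),(6,k*s),(0,0,255),1); (k%20==0) and cv2.putText(i,str(y+k),(8,k*s+4),0,.4,(0,0,255))
    return i
a=crop('scene0',220,185,60,75,7); b=crop('side0',285,170,60,75,6)
H=max(a.shape[0],b.shape[0]); p=lambda i:np.pad(i,((0,H-i.shape[0]),(0,0),(0,0)))
cv2.imwrite('pics/post_c.png',np.hstack([p(a),p(b)]))
a=crop('scene0',320,135,85,75,5);b=crop('side0',210,330,100,90,3)
cv2.imwrite('pics/vise_c.png',np.hstack([np.pad(x,((0,380-x.shape[0]),(0,0),(0,0))) for x in (a,b)]))
E
```

```text
(no output)
```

View pics/post_c.png

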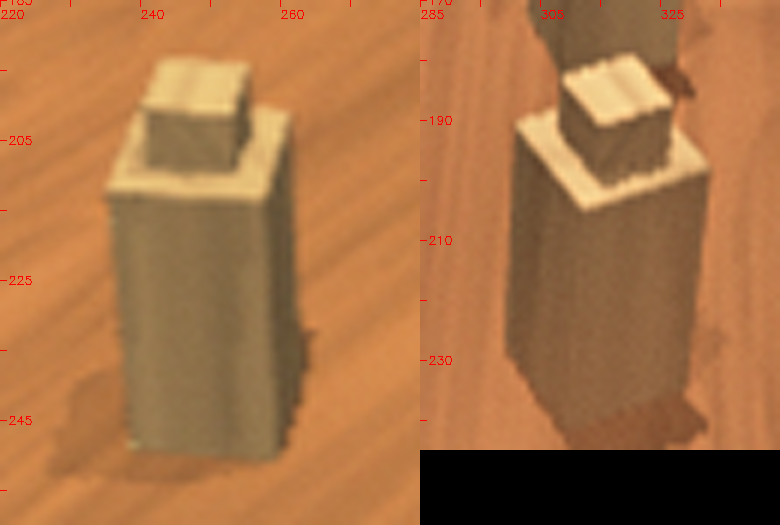

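View pics/vise_c.png

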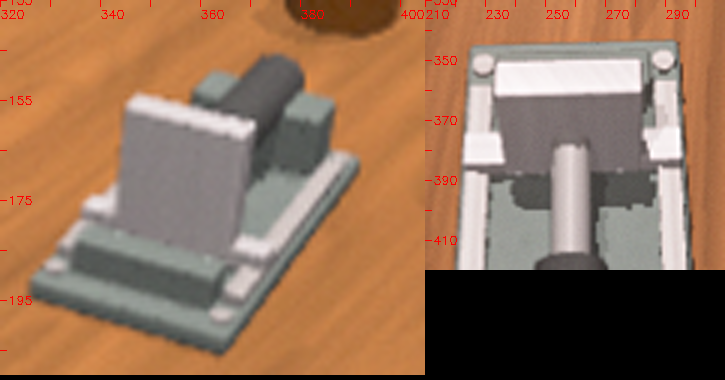

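```bash
cat > fit.py <<'E'
from h import *
from scipy.optimize import least_squares
def fit(obs,x0):
    # obs: list (d, local pts, px)
    def tw(p,L):
        c,s=np.cos(p[2]),np.sin(p[2]); L=np.array(L,float)
        return np.c_[p[0]+c*L[:,0]-s*L[:,1],p[1]+s*L[:,0]+c*L[:,1],L[:,2]]
    f=lambda p:np.concatenate([(proj(d,tw(p,L))-np.array(U)).ravel() for d,L,U in obs])
    r=least_squares(f,x0); return r.x,r.fun.reshape(-1,2)
E
python3 - <<'E'
from fit import *
S=load('scene0');D=load('side0')
a=21;t=12
# cyclic order corners local
sc=([[-a,-a,90],[a,-a,90],[a,a,90],[-a,-a,0],[a,-a,0],[-t,t,110],[t,t,110],[t,-t,110],[-t,-t,110]],
 [(235.5,212),(257.5,213.5),(261.5,201),(238,248.5),(259.5,250.5),(243,193.5),(255.5,194.5),(254,201),(241,200.5)])
# scene yaw about: camera's right dir is yaw .65
for k in range(4):
    th=k*np.pi/2; c,s=round(np.cos(th)),round(np.sin(th))
    rt=lambda L:[[c*x-s*y,s*x+c*y,z] for x,y,z in L]
    sd=([[a,-a,90],[a,a,90],[-a,a,90],[t,-t,110],[-t,-t,110],[-t,t,110],[t,t,110]],
    [(301,190.5),(312.5,205),(333,197.5),(308.5,183),(320.5,179),(327,187),(314.5,191)])
    p,r=fit([(S,*sc),(D,rt(sd[0]),sd[1])],[400,-150,.6]); print(k,p,np.abs(r).mean())
    if np.abs(r).mean()<2: print(r.round(1).tolist())
vs=([[-30,-3,85],[30,-3,85],[-30,13,85],[30,13,85],[-35,-21,30],[-35,-39,30],[35,-39,30]],
 [(344.8,156.6),(369.6,162),(346,154.4),(371,159.4),(338,181),(334.4,185),(364,192.6)])
vd=([[30,-3,85],[-30,-3,85],[30,13,85],[-30,13,85]],[(234.3,350),(282,350),(233.3,361.7),(282,360.7)])
p,r=fit([(S,*vs),(D,*vd)],[500,100,0]); print(p,r.round(1).tolist())
E
```

```text
0 [ 446.21601343 -118.13532929    0.53713937] 0.6751423438439561
[[-0.4, -1.0], [0.4, -1.0], [0.4, -1.3], [0.6, 0.3], [0.4, -0.1], [0.0, -1.3], [0.3, -1.5], [-0.6, -0.8], [-0.7, -1.2], [-0.9, -1.0], [-0.7, -0.9], [0.6, -0.4], [-0.8, -1.0], [-0.4, -0.7], [0.2, -0.7], [0.1, -0.8]]
1 [ 4.50167561e+02 -1.16341407e+02 -1.95985266e-01] 4.423932948972577
2 [ 452.89070123 -115.3897663    -0.89221663] 8.778903048668962
3 [ 443.16051216 -119.98437615    1.25095597] 5.321262095968374
[5.09169151e+02 1.83471719e+02 1.38913309e-01] [[-0.0, -1.3], [-0.2, -0.8], [1.4, -1.8], [0.7, -1.0], [-0.0, -2.4], [0.6, -3.0], [-0.6, -2.8], [-1.2, -0.3], [0.1, -2.3], [-0.6, -0.0], [0.8, -1.1]]
```

```bash
python3 - <<'E'
from h import *
print(robot.current_t())
x,y,yaw=446.2,-118.1,.537
for k in (-2,-1,0,1):
    w=yaw+k*np.pi/2
    print(w,robot.inverse_kinematics([x,y,200],[np.pi,0,w]))
for w in (.139-np.pi/2,.139+np.pi/2): print(w,robot.inverse_kinematics([509,183,150],[np.pi,0,w]))
w=yaw-np.pi/2
robot.move_ptp([x,y,190],[np.pi,0,w])
print(robot.current_t(),robot.current_tcp_pos(),robot.current_qpos())
snap('wrist','wrist1')
E
```

```text
0.15
-2.604592653589793 [-0.50116667  0.11280685  1.76435514  0.          1.26443066 -2.608963  ]
-1.0337963267948966 [-5.01166674e-01  1.12806852e-01  1.76435514e+00 -4.44089210e-16
  1.26443066e+00  2.10342598e+00]
0.537 [-5.01166674e-01  1.12806852e-01  1.76435514e+00 -4.44089210e-16
  1.26443066e+00  5.32629653e-01]
2.1077963267948965 [-0.50116667  0.11280685  1.76435514  0.          1.26443066 -1.03816667]
-1.4317963267948965 None
1.7097963267948966 [ 1.38832998e-01  2.98625668e-01  1.65676083e+00 -4.44089210e-16
  1.18620616e+00 -1.67001843e-04]
2.1333 [ 446.27495495 -118.54516965  190.08029663] [-5.01809946e-01  1.21700300e-01  1.77974412e+00 -1.90302087e-04
  1.23983426e+00  2.10284431e+00]
```

View pics/wrist1.png

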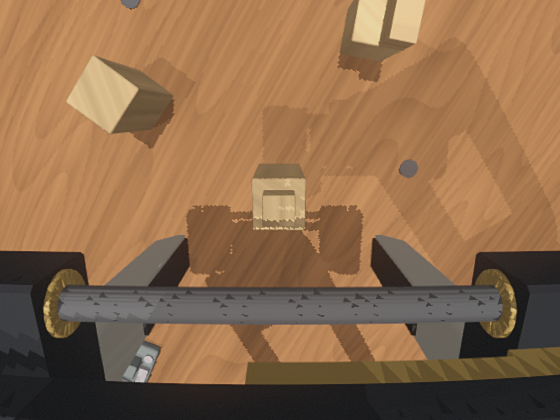

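The wrist view shows the tenoned post at about (279,200), with its sides aligned to the tool. The neighbouring posts at (120,95) and (385,25) are clear of the fingers. I'll check the centring numerically, then grasp.

```bash
python3 - <<'E'
from h import *
W=load('wrist1')
c,s=np.cos(.537),np.sin(.537)
for a,z in ((12,110),(21,90)):
  L=np.array([[-a,-a],[a,-a],[a,a],[-a,a]])
  print(proj(W,np.c_[446.2+c*L[:,0]-s*L[:,1],-118.1+s*L[:,0]+c*L[:,1],np.full(4,z)]).round(0).tolist())
i=cv2.resize(W['img'][155:240,235:325],None,fx=7,fy=7,interpolation=cv2.INTER_CUBIC); cv2.imwrite('pics/w1c.png',i)
E
```

```text
[[295.0, 196.0], [262.0, 196.0], [263.0, 228.0], [295.0, 228.0]]
[[306.0, 179.0], [252.0, 179.0], [253.0, 231.0], [305.0, 231.0]]
```

View pics/w1c.png

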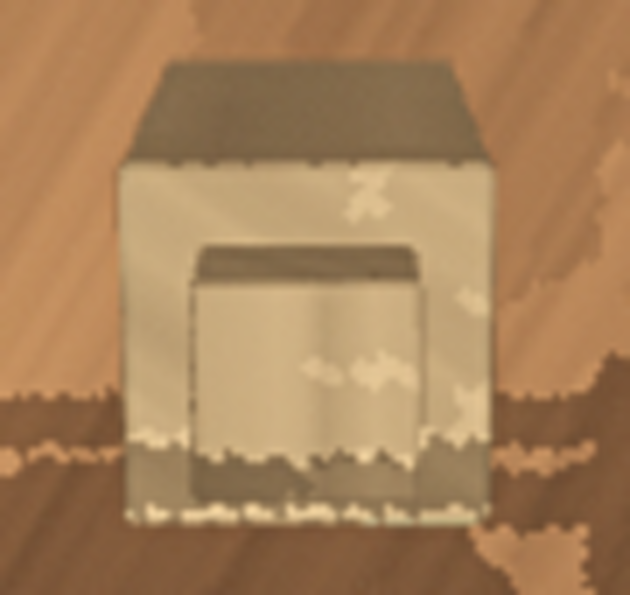

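```bash
python3 - <<'E'
from h import *
x,y=446.2,-118.1
robot.move_linear([x,y,37],speed=150)
robot.move_gripper(0.0)
print(robot.current_t(),robot.current_gripper_width(),robot.current_tcp_pos(),robot.current_contact_force())
robot.move_linear([x,y,137],speed=200)
vx,vy,vyaw=509.2,183.5,.139
c,s=np.cos(vyaw),np.sin(vyaw)
P=lambda lx,ly,z:[vx+c*lx-s*ly,vy+s*lx+c*ly,z]
robot.move_ptp(P(0,-55,137),[np.pi,0,vyaw+np.pi/2])
print(robot.current_t(),robot.current_gripper_width(),robot.current_tcp_pos(),robot.current_contact_force())
snap('scene','scene2');snap('side','side2');snap('wrist','wrist2')
E
```

```text
4.2 0.4539358781407228 [ 446.26675969 -118.08549789   36.9790661 ] [0.18317259 0.31473699 0.22089925]
6.7583 0.44641379046596263 [516.63812763 128.71192446 136.55914807] [-0.15504415  0.39885926 -0.70042234]
```

View pics/scene2.png

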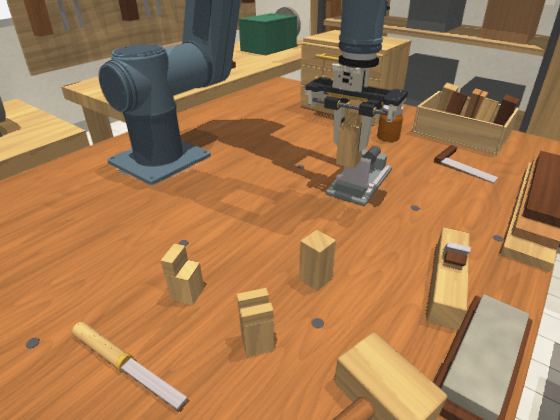

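View pics/side2.png

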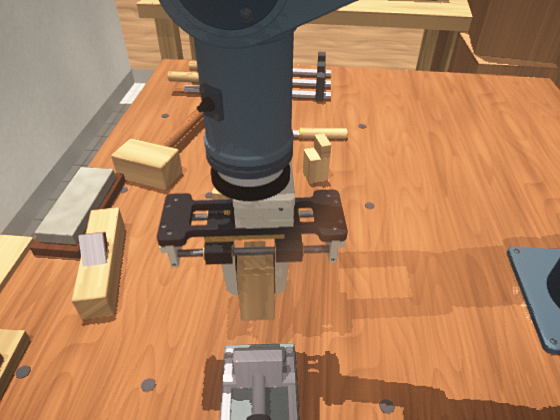

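View pics/wrist2.png

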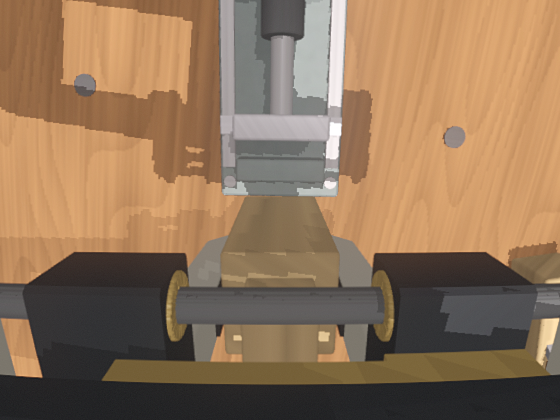

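The post is held upright. In the wrist view the vise is straight ahead, with the jaw top at about (234–328, 115–139) and the base's front edge at row 193. I'll refine the vise pose from this picture.

```bash
python3 - <<'E'
from h import *
W=load('wrist2')
vx,vy,vyaw=509.2,183.5,.139
c,s=np.cos(vyaw),np.sin(vyaw)
L=np.array([[-30,-3,85],[30,-3,85],[-30,13,85],[30,13,85],[-35,-21,30],[35,-21,30],[-35,-39,30],[35,-39,30]])
pr=proj(W,np.c_[vx+c*L[:,0]-s*L[:,1],vy+s*L[:,0]+c*L[:,1],L[:,2]])
print(pr.round(1).tolist())
i=cv2.resize(W['img'][95:205,210:355],None,fx=5,fy=5,interpolation=cv2.INTER_CUBIC)
for u,v in pr: cv2.circle(i,(int((u-210+.5)*5),int((v-95+.5)*5)),3,(0,0,255),-1)
cv2.imwrite('pics/w2c.png',i)
E
```

```text
[[231.2, 139.5], [328.5, 139.4], [230.4, 112.9], [329.2, 112.8], [235.1, 158.2], [324.7, 158.0], [235.8, 180.8], [324.1, 180.7]]
```

View pics/w2c.png

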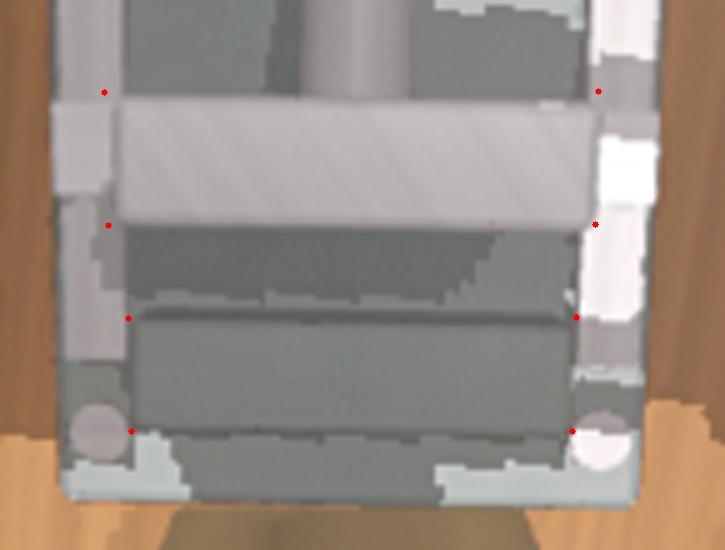

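The predicted vise points (red dots) match within about 1 mm. Next I descend, push the jaw back, and check.

```bash
cat >> h.py <<'E'
vx,vy,vyaw=509.2,183.5,.139
c,s=np.cos(vyaw),np.sin(vyaw)
P=lambda lx,ly,z:[vx+c*lx-s*ly,vy+s*lx+c*ly,z]
def st(): print(round(robot.current_t(),2),np.round(robot.current_tcp_pos(),1),np.round(robot.current_contact_force(),1),round(robot.current_gripper_width(),3))
E
python3 - <<'E'
from h import *
robot.move_linear(P(0,-50,73),speed=120); st()
print(robot.move_linear(P(0,5,73),speed=40,f_stop=25)); st()
snap('scene','scene3');snap('side','side3');snap('wrist','wrist3')
a=load('scene3')['img'][90:220,290:420];b=load('side3')['img'][230:420,180:330]
cv2.imwrite('pics/c3.png',np.hstack([cv2.resize(a,(400,400)),cv2.resize(b,(316,400))]))
E
```

```text
7.59 [516.6 133.9  73.4] [-0.3  0.2 -1. ] 0.452
False
9.12 [509.1 187.8  73.1] [ 1.6 -6.5 -1.6] 0.451
```

View pics/c3.png

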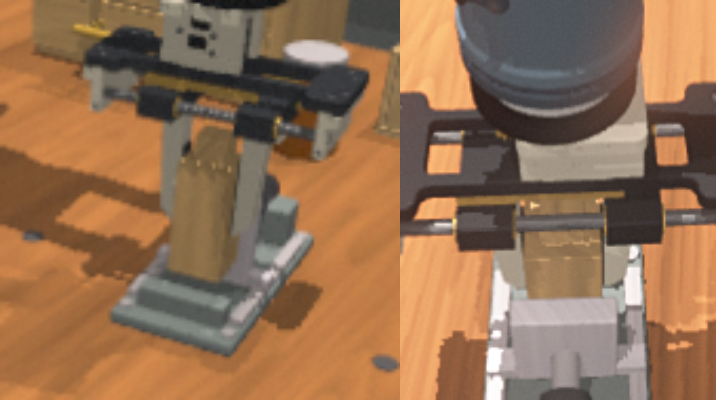

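View pics/wrist3.png

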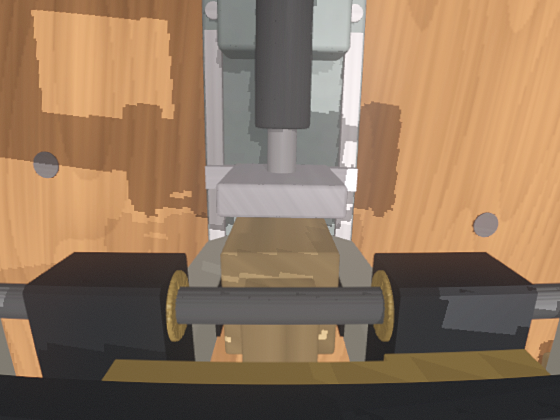

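```bash
python3 - <<'E'
from h import *
S=load('scene3')
o=[]
for n,x0,y0,w,h in (('scene3',325,110,70,95),('side3',215,270,80,120)):
    S=load(n);k=6
    i=cv2.resize(S['img'][y0:y0+h,x0:x0+w],None,fx=k,fy=k,interpolation=cv2.INTER_CUBIC)
    for z,col in((36,(0,0,255)),(126,(255,0,0))):
        for u,v in proj(S,[P(a,5+b,z) for a in(-21,21) for b in(-21,21)]): cv2.circle(i,(int((u-x0+.5)*k),int((v-y0+.5)*k)),4,col,-1)
    o.append(cv2.resize(i,(int(i.shape[1]*570/i.shape[0]),570)))
cv2.imwrite('pics/c3b.png',np.hstack(o))
E
```

```text
(no output)
```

View pics/c3b.png

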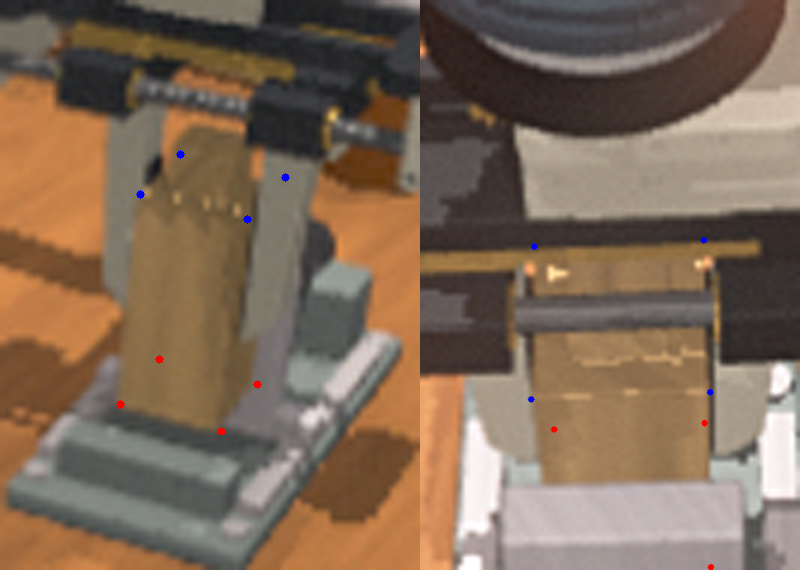

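The post edges match the untilted prediction, and the bottom clears the fence. I'll lower it.

```bash
python3 - <<'E'
from h import *
print(robot.move_linear(P(0,5,46),speed=30,f_stop=12)); st()
snap('scene','scene4');snap('wrist','wrist4')
S=load('scene4');x0,y0,w,h,k=325,110,70,95,6
i=cv2.resize(S['img'][y0:y0+h,x0:x0+w],None,fx=k,fy=k,interpolation=cv2.INTER_CUBIC)
for z,col in((12,(0,0,255)),(102,(255,0,0))):
    for u,v in proj(S,[P(a,5+b,z) for a in(-21,21) for b in(-21,21)]): cv2.circle(i,(int((u-x0+.5)*k),int((v-y0+.5)*k)),4,col,-1)
cv2.imwrite('pics/c4.png',i)
E
```

```text
True
10.05 [509.4 187.6  49. ] [ 0.1 -1.1  5.1] 0.451
```

View pics/c4.png

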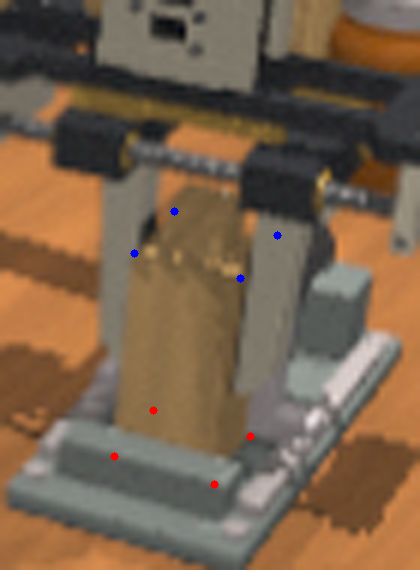

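It reached bed height (TCP z 49.0 against 49 expected). I'll ease it back to the fence, release, and retreat.

```bash
python3 - <<'E'
from h import *
t=P(0,0,49.3)
print(robot.move_linear(t,speed=20,f_stop=10)); st()
robot.move_gripper(1.0); st()
p=robot.current_tcp_pos()
robot.move_linear([p[0],p[1],170],speed=120); st()
robot.move_linear(P(0,-120,230),speed=200); st()
snap('scene','scene5');snap('side','side5');snap('wrist','wrist5')
o=[]
for n,x0,y0,w,h in (('scene5',320,105,80,100),('side5',200,300,110,120)):
    S=load(n);k=5
    i=cv2.resize(S['img'][y0:y0+h,x0:x0+w],None,fx=k,fy=k,interpolation=cv2.INTER_CUBIC)
    for z,a,col in((102,21,(255,0,0)),(122,12,(0,0,255))):
        for u,v in proj(S,[P(q*a,b*a,z) for q in(-1,1) for b in(-1,1)]): cv2.circle(i,(int((u-x0+.5)*k),int((v-y0+.5)*k)),3,col,-1)
    o.append(cv2.resize(i,None,fx=500/i.shape[0],fy=500/i.shape[0]))
cv2.imwrite('pics/c5.png',np.hstack(o)[:,:800])
E
```

```text
True
10.38 [509.7 183.7  49.2] [-0.8 -0.6  4. ] 0.452
11.34 [509.3 183.3  48.8] [-0.9 -0.3  0.2] 0.997
12.5 [508.8 183.2 169.2] [-0.5  0.3 -0.3] 0.999
13.32 [525.3  65.2 229.2] [-0.2  0.5  0.2] 0.998
```

View pics/c5.png

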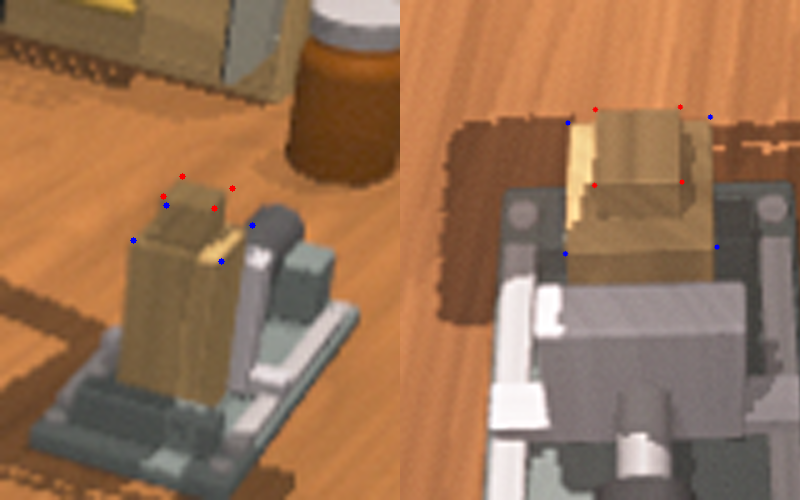

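View pics/wrist5.png

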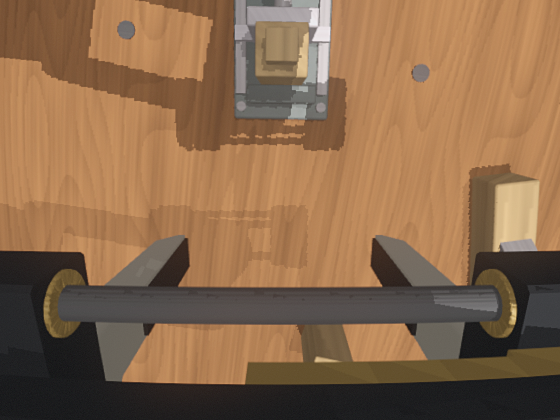

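```bash
python3 - <<'E'
from h import *
robot.sleep(0.3); robot.hand_in(); st()
E
```

```text
the job is handed in; nothing more can be done
the job is handed in; nothing more can be done
```

The tenoned post is clamped in the spring vise and the job is handed in; no verdict is reported. The robot's clock was at about 13.6 s, against the 38 s limit.

- **What I did:** I found the post and the vise by fitting the scene and side pictures, and checked both poses against wrist pictures (within about 1 mm). I gripped the post and pushed the jaw back with it, at about 6.6 N. Then I lowered it onto the bed, eased it back towards the fence, let go and moved clear.
- **Depth:** on the bed the TCP was at z = 49.0 mm, the height expected with the post fully down.
- **Clamping:** in the final pictures the post stands tenon up between jaw and fence. It looks square and upright, and its top corners are within about 1–2 mm of the ideal clamped position. I judged this by eye against projected points, with no final numerical fit.
- **Robot clear:** the gripper was open and well away from the post and vise, with contact force near zero.
- **Disagreements:** the scene camera showed a steady offset of about 1 px vertically, small against the tolerances. The move back to the fence stopped early on its 10 N force limit, about 0.5 mm short of the target.

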